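# Load the kit dispenser by colour and hold its gate open at the marker

### The job

Sort the three loose thumb knobs on the bench into the two open hoppers of the kit dispenser while its gate is shut: both red knobs into the hopper with the red rim, the blue one into the hopper with the blue rim. When all three are in, pull the dispenser's black upright grip straight out against its spring until the white pointer on the gate lines up with the orange marker, so that the knobs drop into the trays below, and keep it there: finish while still holding the grip at the mark. Leave the other things on the bench where they are.

Things in the scene. Friction and masses are not known exactly. Their poses are not given: they have to be found in the camera images.
- dispenser: Grey kit dispenser fixed to the bench, 56 (x) by 156 (y) mm, 102 mm tall with rims; an 88 mm wide black rail (top at 54 mm) runs 185 mm out of its front. Origin: centre of its underside; -x points out of the front, the way the gate pulls. Two open hoppers, centres 37 mm left and right of the origin, 8 mm wall between. Under each lies its tray, floor 5 mm above the bench. Place, heading and which hopper is red vary.
- red_rim: Red rim on the mouth of the hopper for red knobs, 58 by 73 mm outside, 4 mm thick, with a red plate on the hopper's front. Origin: on the hopper's vertical centre line at the rim's underside, 98 mm above the bench; axes as the dispenser's. Hopper inside: 44 (x) by 66 (y) mm, mouth at 102 mm, floor (top of the shut gate) at 60 mm above the bench.
- blue_rim: Blue rim on the mouth of the hopper for the blue knob; rim, hopper, origin and axes otherwise like the red one.
- gate (a joint): How far the steel gate under both hoppers is pulled out, m: 0 shut, 0.085 its stop. A spring pulls it shut: about 4.5 N at 0, plus 0.9 N for every 10 mm. Pulled out 45 mm or more both hoppers are fully open below and the knobs fall into the trays.
- grip (a point): Black upright grip of the gate, 14 mm thick (dispenser x), 36 mm wide (y), free from 66 to 112 mm above the bench, about 70 mm in front of the hoppers' front plates with the gate shut. This point: on its centre line, 98 mm above the bench, 14 mm below its top. Moves with the gate along the dispenser's -x. Axes as the dispenser's.
- pointer (a point): Tip of the white pointer on the left (dispenser +y) side of the gate's tongue, level with the middle of the grip, 60 mm above the bench. Moves with the gate.
- mark (a point): Edge of the orange marker clip on the left side of the guide rail, 60 mm above the bench (the clip's top is at 66 mm). It is 50 to 70 mm in front of the pointer while the gate is shut; lined up when pointer and marker are equally far along the dispenser's x axis. It does not move during the job.
- red_knob_a_mid (a point): Middle of a red thumb knob, round and upright, 26 mm across, 24 mm tall with a brass centre on top, 30 g; this point is 12 mm above its foot.
- red_knob_b_mid (a point): Middle of a red thumb knob, round and upright, 26 mm across, 24 mm tall with a brass centre on top, 30 g; this point is 12 mm above its foot.
- blue_knob_mid (a point): Middle of a blue thumb knob, round and upright, 26 mm across, 24 mm tall with a brass centre on top, 30 g; this point is 12 mm above its foot.
- sanding_block: Cork sanding block 52 by 68 by 24 mm, loose, not part of the job. Origin: centre of its underside.
- tape: Roll of black tape, 66 mm across, 18 mm tall, loose, not part of the job. Origin: centre of its underside.
- bolt: Steel bolt with nut, 39 by 41 by 17 mm, lying loose, not part of the job. Origin: on its underside.
- cell: Small battery, 17 by 46 by 10 mm, lying loose, not part of the job. Origin: on its underside.

How it is judged:
On the way:
1. all three knobs lie let go in the hoppers of their colour, on the shut gate (x of red_knob_a_mid in the frame of red_rim between -0.022 and 0.022 m and y of red_knob_a_mid in the frame of red_rim between -0.033 and 0.033 m and z of red_knob_a_mid in the frame of red_rim between -0.036 and 0.012 m and x of red_knob_b_mid in the frame of red_rim between -0.022 and 0.022 m and y of red_knob_b_mid in the frame of red_rim between -0.033 and 0.033 m and z of red_knob_b_mid in the frame of red_rim between -0.036 and 0.012 m and x of blue_knob_mid in the frame of blue_rim between -0.022 and 0.022 m and y of blue_knob_mid in the frame of blue_rim between -0.033 and 0.033 m and z of blue_knob_mid in the frame of blue_rim between -0.036 and 0.012 m and contact force between each of red_knob_a, red_knob_b, blue_knob and the fingers below 0.1 N and value of joint gate below 0.006 m), for 0.2 s.
At the end, for the whole second after the job is handed in: The fingers hold the gate out against its spring (more than 3 N on it), standing still, the white pointer within 5 mm of the orange marker along the pull, and every knob has dropped into the tray under the hopper of its colour and lies still (x of red_knob_a_mid in the frame of red_rim between -0.022 and 0.022 m and y of red_knob_a_mid in the frame of red_rim between -0.033 and 0.033 m and z of red_knob_a_mid in the frame of red_rim between -0.096 and -0.044 m and x of red_knob_b_mid in the frame of red_rim between -0.022 and 0.022 m and y of red_knob_b_mid in the frame of red_rim between -0.033 and 0.033 m and z of red_knob_b_mid in the frame of red_rim between -0.096 and -0.044 m and x of blue_knob_mid in the frame of blue_rim between -0.022 and 0.022 m and y of blue_knob_mid in the frame of blue_rim between -0.033 and 0.033 m and z of blue_knob_mid in the frame of blue_rim between -0.096 and -0.044 m and x of pointer in the frame of mark between -0.005 and 0.005 m and contact force between the fingers and gate above 3 N and velocity of joint gate between -0.01 and 0.01 m/s and linear speed of each of red_knob_a, red_knob_b, blue_knob below 0.05 m/s); the arm keeps its last pose, push and grip.
It fails at once if the sanding block is pushed more than 30 mm from its place (distance of sanding_block from where it was at the start of the episode above 0.03 m).
It fails at once if the roll of tape is pushed more than 30 mm from its place (distance of tape from where it was at the start of the episode above 0.03 m).
It fails at once if the bolt is pushed more than 30 mm from its place (distance of bolt from where it was at the start of the episode above 0.03 m).
It fails at once if the small battery is pushed more than 30 mm from its place (distance of cell from where it was at the start of the episode above 0.03 m).
It also fails if it takes over 67 s, if anything falls off the work surface, if the arm or the gripper's body presses on something with over 40 N, if the wrist force passes 120 N, or if a joint passes its speed limit or range.

### The arm

A 6-joint arm with a two-finger parallel gripper is mounted at the origin on a cart in front of the work surface, level with it; the furniture and walls round the work are solid. World frame = base frame: x ahead of the robot, y to its left, z up, the work surface at z = 0. Lengths are in m, angles in rad, forces in N, time in s.
With the tool pointing down it reaches from about 0.375 to 0.75 m from the base axis. Payload 9 kg.
Tool frame: the origin (TCP) lies at the centre of the arm's flange, where the gripper is bolted on; the fingertips stand 173 mm ahead of it and the grasp point (between the pads) lies 155 mm ahead of it; z points along the fingers, y is the line along which they close (so a half turn about z gives the same grasp; the last joint's range is limited). The gripper opens to 85 mm and grips with 20 to 120 N. Pads are 22 mm wide; open, the fingers measure 114 mm over their backs; the gripper's body (76 mm by 85 mm) begins 54 mm behind the grasp point. The pads swing forward as they close: fully open they stand 13 mm farther back than shut.
Start: joints at [1.127, 0.104, 0.097, 1.564, 0, 1.353], TCP at [0.134, 0.585, 0.405] pointing down, gripper open.
Joint ranges: [-2.99, 2.99], [-0.84, 1.86], [-1.1, 1.16], [-1.84, 2.11], [-1.51, 1.56], [-3.14, 3.14]. Speed limits (rad/s): [2.22, 2.22, 2.57, 3.14, 3.14, 3.14].

### API

Orientations are given as a rotation vector (axis times angle).
In Python, from rig import manip gives the robot as it stands.
- The arm moves only by the tool play_rows, never from a script. Its argument "series" is one flat list of numbers, 7 for each row, row after row: the shift along the tool's x, y, z in cm, then the turn, a rotation vector about the tool's x, y, z in degrees, then the opening, from -1 (shut) to 1 (fully open). A call has 1 to 5 rows; each row shifts and turns the commanded pose from where the row before left it, along the tool's axes as they then stand; what a row does not reach is not made up. A row lasts 1/12 s, in which the tool goes at most 41.7 mm and 7.16 degrees, less where a joint would pass 70% of its speed; a pose out of reach is approached as far as the arm can. A call with a gripper value outside its range is refused whole. The fingers move at their own pace and stop on an object; "grip_force" is the grip in N (left out, the last holds). Time passes only in rows, so rows that do not move let the fingers close. It gives the time, the measured TCP pose, the force, the opening and the grip force at its end, in the units of the state.
- manip.state(): the state, without advancing time (a new reading comes with each control period).
- manip.capture(name): name is "scene" or "top"; returns a dict with "img" (480x640x3 uint8, red, green, blue), "fx", "fy", "cx", "cy" (pixels), "camera_from_world" (4x4, takes a point from world to camera coordinates). Camera axes: x right, y up, looking along -z (the intrinsics and any distortion apply to the point x, -y, -z); pixel columns grow to the right and rows downward; lengths in m; the calibration is good to about 2 mm. A picture is of the moment at which its call begins. There is no depth.
- manip.job_done(): hands the job in; it is judged then, once.
The state is a dict: "time_s": time; "joint_positions": joint angles; "qvel": joint speeds; "tau": joint torques, N m; "ee_pos": TCP position; "tcp_rot": TCP orientation; "ft_force": force on the tool from outside, world axes, zero at the start; "wrist_torque": the same for the moment, N m; "opening": opening from 0.0 (shut) to 1.0 (fully open); "grip_force": force on a finger pad.
Only numpy, scipy, OpenCV 4.12 (cv2) and the standard library are available. Lean on these libraries where they do the work, as an engineer would, in place of code of your own. Each camera call takes 0.05 s, during which the arm holds its last target. There are 200 camera calls.

## Working session

There is one attempt and no reset: what is moved stays moved. The work goes in short steps, Python scripts to look and compute and a tool call to move; the robot and the scene stay as the last step left them, time stands still between calls to the robot, and variables do not carry over. Pictures are saved under pics/ and viewed, at most 12 in all, crops included, and the job is handed in when it is done.

Besides the shell and the picture viewer there is one more tool, called after ">>>" as name(argument=value, ...) on one line, values as JSON. play_rows: Moves the arm, as the interface text tells. Its arguments: {"type":"object","properties":{"series":{"type":"array","items":{"type":"number"}},"grip_force":{"type":"number"}},"required":["series"]}

```bash
mkdir -p pics
python3 - <<'E'
from rig import manip
import cv2,numpy as np
print(manip.state())
for n in("scene","top"):
    c=manip.capture(n); cv2.imwrite(f"pics/{n}0.png",c["img"][:,:,::-1])
    print(n,{k:v for k,v in c.items() if k!="img"})
E
ls
```

```text
{'time_s': 0.0, 'joint_positions': array([1.12728993e+00, 1.04667875e-01, 9.65035966e-02, 1.56390604e+00,
       1.99986134e-05, 1.35309191e+00]), 'qvel': array([-0.00138599, -0.00081768,  0.00153392,  0.00123698, -0.0005346 ,
        0.00066662]), 'tau': array([-8.05314212e-04, -5.56940067e+01,  5.03643501e+01,  1.72761048e-02,
       -5.15993343e-04, -9.05866784e-06]), 'ee_pos': array([0.13427802, 0.58467527, 0.40395948]), 'tcp_rot': array([-3.53887123e-01, -3.12116126e+00,  1.88235734e-03]), 'ft_force': array([-0.58137168,  0.74012405, -0.47585339]), 'wrist_torque': array([ 0.01282522, -0.00998164,  0.02378623]), 'grip_force': 0.0, 'opening': 0.9957348202709095}
scene {'fx': 447.90522569737203, 'fy': 447.90522569737203, 'cx': 326.6501003920618, 'cy': 241.51246607416374, 'camera_from_world': array([[ 0.90857977, -0.41731662, -0.01815578, -0.56159344],
       [ 0.32995382,  0.690363  ,  0.64383958, -0.06086756],
       [-0.25615088, -0.59097018,  0.76494508, -0.91783813],
       [ 0.        ,  0.        ,  0.        ,  1.        ]])}
top {'fx': 553.0907622648173, 'fy': 553.0907622648173, 'cx': 319.0440257589747, 'cy': 241.944683615079, 'camera_from_world': array([[ 4.01011126e-04, -9.99984202e-01, -5.60665328e-03,
        -2.39538169e-01],
       [ 9.97858676e-01,  3.34391874e-05,  6.54068932e-02,
        -5.12707407e-01],
       [-6.54056724e-02, -5.62087651e-03,  9.97842925e-01,
        -1.39218292e+00],
       [ 0.00000000e+00,  0.00000000e+00,  0.00000000e+00,
         1.00000000e+00]])}
pics
```

View pics/scene0.png

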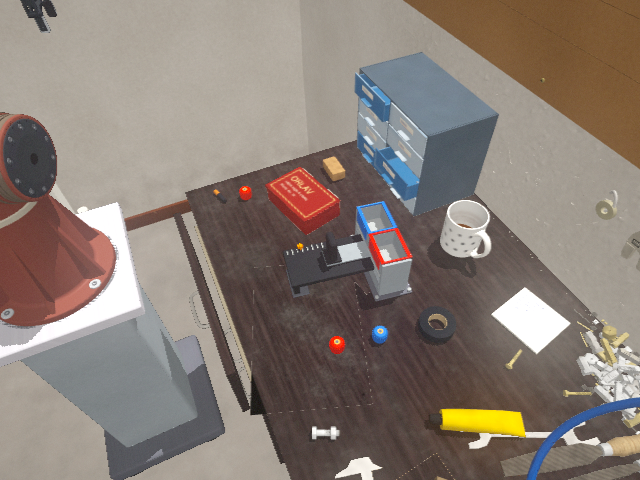

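View pics/top0.png

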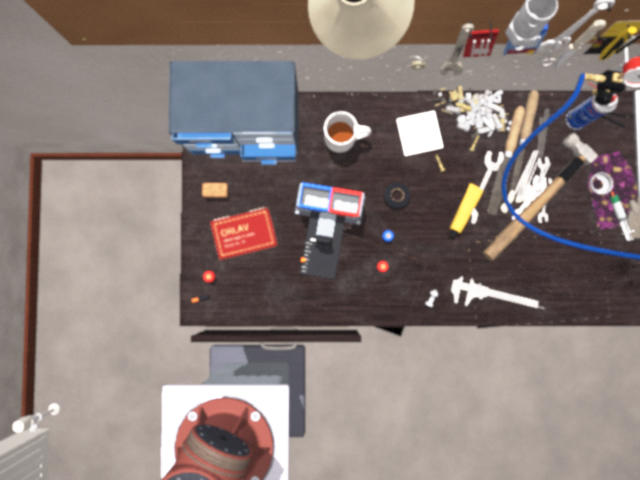

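The scene picture shows red knobs at (246,193) and (337,344) and the blue one at (380,334). The dispenser has its blue rim at (377,218) and its red rim at (390,245). In the top picture the knobs are at (209,276), (383,267) and (388,236), the dispenser at (330,202), and the battery at (197,300), close to the left red knob.

```bash
cat > h.py <<'E'
import numpy as np, cv2
from rig import manip
from scipy.spatial.transform import Rotation as R
def ray(c,u,v,z):
    T=c["camera_from_world"]; d=np.array([(u-c["cx"])/c["fx"],-(v-c["cy"])/c["fy"],-1.])
    r=T[:3,:3].T@d; o=-T[:3,:3].T@T[:3,3]
    return o+r*(z-o[2])/r[2]
def proj(c,p):
    q=c["camera_from_world"][:3]@np.r_[p,1]
    return np.array([c["cx"]+c["fx"]*q[0]/-q[2], c["cy"]+c["fy"]*q[1]/q[2]])
def blobs(c,col,amin=15):
    h=cv2.cvtColor(c["img"],cv2.COLOR_RGB2HSV); H,S,V=[h[...,i].astype(int) for i in range(3)]
    m={"red":((H<5)|(H>174))&(S>180)&(V>110),"blue":(H>105)&(H<122)&(S>170)&(V>110),
       "orange":(H>8)&(H<20)&(S>190)&(V>150)}[col]
    n,l,s,ce=cv2.connectedComponentsWithStats(m.astype(np.uint8))
    return [(ce[i].round(1),s[i][:5]) for i in range(1,n) if s[i][4]>=amin]
E
python3 - <<'E'
from h import *
for n in("scene","top"):
    c=manip.capture(n)
    for col in("red","blue","orange"):
        for ce,s in blobs(c,col,8):
            z={'red':.014,'blue':.014,'orange':.06}[col]
            print(n,col,ce,s,"z.014",ray(c,*ce,z).round(4)[:2],"z.1",ray(c,*ce,.102).round(4)[:2])
    x,y,w,h=((270,180,160,120) if n=="scene" else (280,170,120,120))
    k=cv2.resize(c["img"][y:y+h,x:x+w,::-1],None,fx=5,fy=5,interpolation=cv2.INTER_CUBIC)
    cv2.imwrite(f"pics/{n}1.png",k)
E
```

```text
scene red [303.1 170.3] [300 167   7   7  12] z.014 [0.5779 0.0485] z.1 [ 0.5432 -0.0476]
scene red [291.4 171.3] [285 168  13   7  15] z.014 [0.551  0.0575] z.1 [ 0.5196 -0.0397]
scene red [305.  195.7] [274 172  58  44 865] z.014 [ 0.5479 -0.0346] z.1 [ 0.5169 -0.1205]
scene red [311.3 177.3] [308 174   8   8  12] z.014 [0.5858 0.0167] z.1 [ 0.5501 -0.0755]
scene red [303.3 204. ] [267 182  72  42 257] z.014 [ 0.534  -0.0576] z.1 [ 0.5047 -0.1407]
scene red [288.4 187.3] [285 185   7   6  11] z.014 [0.5238 0.0082] z.1 [ 0.4958 -0.083 ]
scene red [245.3 193.4] [239 186  13  14 109] z.014 [0.4263 0.0325] z.1 [ 0.4102 -0.0617]
scene red [386.4 247.6] [369 228  43  41 402] z.014 [ 0.6397 -0.2488] z.1 [ 0.5975 -0.3085]
scene red [336.4 345.7] [329 336  16  18 169] z.014 [ 0.4513 -0.4046] z.1 [ 0.4322 -0.4451]
scene blue [365.5 205.9] [360 205  12   3  12] z.014 [ 0.6573 -0.1236] z.1 [ 0.6129 -0.1986]
scene blue [378.2 337.9] [372 330  15  13  87] z.014 [ 0.5246 -0.4225] z.1 [ 0.4965 -0.4608]
scene blue [572.4 423.1] [560 412  28  21 106] z.014 [ 0.725  -0.6779] z.1 [ 0.6723 -0.6849]
sce
[... 474 characters left out ...]
8] [240 215  29  33 326] z.014 [ 0.544  -0.0798] z.1 [ 0.5363 -0.0903]
top red [234.1 223.3] [229 221  11   5  22] z.014 [ 0.5607 -0.0221] z.1 [ 0.5519 -0.0362]
top red [223.3 225.6] [218 224  10   4  18] z.014 [0.5548 0.0055] z.1 [ 0.5464 -0.0103]
top red [211.1 277.5] [204 271  11  11  29] z.014 [0.4223 0.035 ] z.1 [0.4222 0.0173]
top blue [560.7 189.7] [503  75 137 184 979] z.014 [ 0.6469 -0.8579] z.1 [ 0.6328 -0.8197]
top blue [315.2 209.1] [308 208  16   3  19] z.014 [ 0.5972 -0.2295] z.1 [ 0.5861 -0.2307]
top blue [386.  237.5] [383 232  10   9  22] z.014 [ 0.5243 -0.4101] z.1 [ 0.5178 -0.3999]
top orange [339.4 137.1] [338 136   5   4   9] z.014 [ 0.7723 -0.2904] z.1 [ 0.7614 -0.2891]
```

View pics/scene1.png

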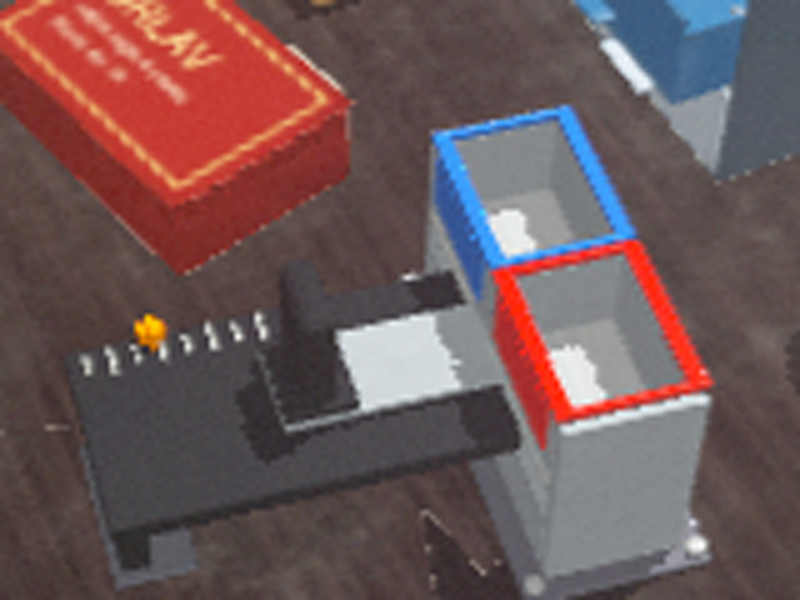

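View pics/top1.png

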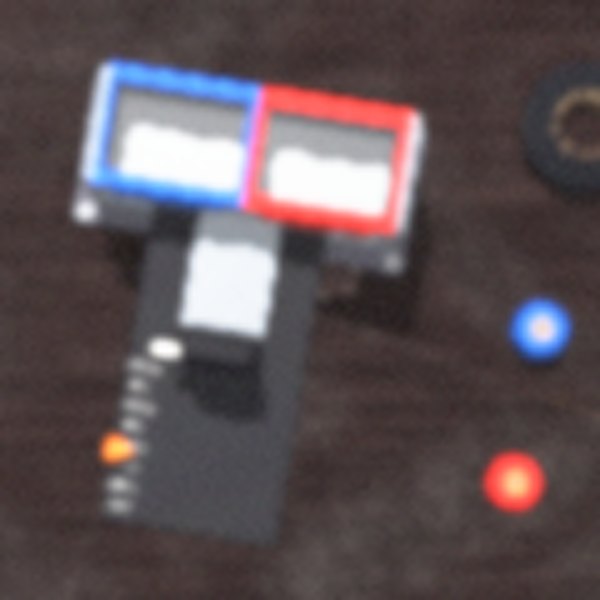

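Both crops show blue as the left hopper (dispenser +y) and red as the right one. In the top crop the rim corners are at about (107,62), (418,108), (402,235) and (92,187), the pointer at (165,349) and the orange mark at (117,448).

Run:
```python
from h import *
from scipy.optimize import least_squares
t=manip.capture("top"); s=manip.capture("scene")
cv=lambda o,p:np.array(o)+(np.array(p)+.5)/5-.5
T=[cv((280,170),p) for p in[(107,62),(418,108),(402,235),(92,187)]]
S=[cv((270,180),p) for p in[(570,105),(712,382),(563,420),(435,133)]]
L=np.array([[29,73.5],[29,-73.5],[-29,-73.5],[-29,73.5]])/1e3
def W(q,l,z): c,s_=np.cos(q[2]),np.sin(q[2]); return np.array([q[0]+c*l[0]-s_*l[1],q[1]+s_*l[0]+c*l[1],z])
f=lambda q:np.concatenate([proj(C,W(q,l,.102))-p for C,P in((t,T),(s,S)) for l,p in zip(L,P)])
r=least_squares(f,[.6,-.25,-.1]); q=r.x; print("disp",q,np.degrees(q[2]),"res px",r.fun.round(1))
q2=least_squares(lambda q:f(q)[:8],q).x; q3=least_squares(lambda q:f(q)[8:],q).x; print(q2,q3)
print("blue",W(q,(0,.037),0),"red",W(q,(0,-.037),0))
def inD(p): d=p[:2]-q[:2]; c,s_=np.cos(q[2]),np.sin(q[2]); return np.array([c*d[0]+s_*d[1],-s_*d[0]+c*d[1]])
for n,C,o,p in(("ptr",t,(280,170),(165,349)),("mark",t,(280,170),(117,448)),("marktip",t,(280,170),(135,448)),("markS",s,(270,180),(150,332))):
    w=ray(C,*cv(o,p),.062); print(n,w,inD(w))
print("grip-100",W(q,(-.100,0),0))
# knobs
for n,pt,ps in(("ra",(209,276.5),(245.8,192.5)),("rb",(382.6,266),(336.9,344.5)),("bl",(387.8,235.2),(379.8,334.5))):
    print(n,ray(t,*pt,.018),ray(s,*ps,.016))
print("cell?",ray(t,197,300,.008), ray(s,219,195,.008))
M=R.from_rotvec(manip.state()["tcp_rot"]).as_matrix(); print(M.round(3))
k=[cv2.resize(t["img"][250:320,165:245,::-1],None,fx=5,fy=5,interpolation=2),cv2.resize(s["img"][165:235,200:280,::-1],None,fx=5,fy=5,interpolation=2)]
cv2.imwrite("pics/ka.png",np.hstack(k))
```

```text
disp [ 0.61165109 -0.26822653 -0.15444168] -8.84885660676531 res px [ 1.5  0.1 -0.3  0.2 -0.7 -1.5  0.7 -1.3 -0.4 -0.3  0.2  0.2 -0.7 -0.
 -1.3  0.2]
[ 0.61008166 -0.26746072 -0.14761723] [ 0.61266939 -0.26859588 -0.16045594]
blue [ 0.61734275 -0.23166692  0.        ] red [ 0.60595944 -0.30478614  0.        ]
ptr [ 0.51603474 -0.22380436  0.062     ] [-0.10131168  0.02918492]
mark [ 0.46723789 -0.200258    0.062     ] [-0.15314983  0.04494468]
marktip [ 0.46723974 -0.2091097   0.062     ] [-0.15178636  0.03619861]
markS [ 0.46719256 -0.20555128  0.062     ] [-0.15238036  0.03970743]
grip-100 [ 0.51284134 -0.25284368  0.        ]
ra [0.42483166 0.0395224  0.018     ] [0.42791172 0.03270801 0.016     ]
rb [ 0.45155541 -0.40051205  0.018     ] [ 0.45265072 -0.40384273  0.016     ]
bl [ 0.52983066 -0.41428424  0.018     ] [ 0.52979193 -0.41869594  0.016     ]
cell? [0.3651219  0.07135773 0.008     ] [0.37032622 0.06049949 0.008     ]
[[-0.975  0.224 -0.   ]
 [ 0.224  0.975 -0.   ]
 [ 0.    -0.    -1.   ]]
```

View pics/ka.png

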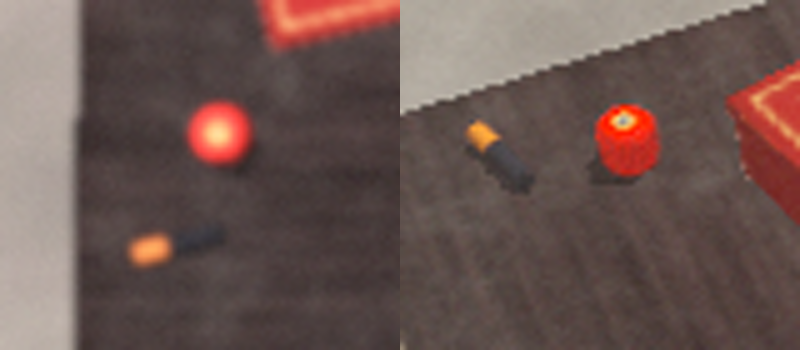

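The crop shows knob a standing upright with the battery about 50 mm on its robot side, so I'll close the fingers along dispenser y, which clears both the battery and the box. Next I work out the first moves.

```bash
cat >> h.py <<'E'
def go(*pts):
    s=manip.state(); M=R.from_rotvec(s["tcp_rot"]).as_matrix(); p=s["ee_pos"]
    y=np.degrees(np.arctan2(-M[0,1],M[1,1]))
    print("t",s["time_s"],"pos",p.round(4),"yaw(y axis)",y.round(2),"tilt",M[2,2].round(5),"F",s["ft_force"].round(1),"open",s["opening"],"j",s["joint_positions"].round(2))
    for q in pts: print(q,"-> cm tool",(M.T@(np.array(q)-p)*100).round(2)); p=np.array(q)
E
python3 - <<'E'
from h import *
t=manip.capture("top"); s=manip.capture("scene")
print(ray(t,208.5,276.1,.024),ray(s,244.5,188.7,.024))
print([b for b in blobs(t,"red") if 370<b[0][0]<395])
M=R.from_euler('z',-8.85,degrees=True).as_matrix()@np.array([[-1,0,0],[0,1,0],[0,0,-1.]])
a=manip.state()["ee_pos"]
for q in([.427,.036,.24],):print((M.T@(np.array(q)-a)*100).round(2))
go()
E
```

```text
[0.42582115 0.03957317 0.024     ] [0.42764986 0.0375143  0.024     ]
[]
[-37.36 -49.72  16.46]
t 0.4 pos [0.1343 0.5848 0.4046] yaw(y axis) -12.94 tilt -1.0 F [-1.1  0.5  0.6] open 0.9983639105380364 j [ 1.13  0.1   0.1   1.56 -0.    1.35]
```

>>> play_rows(series=[0, 0, 0, 0, 0, -4.1, 0.3, -2.33, -3.09, 1.03, 0, 0, 0, 0.3, -2.33, -3.09, 1.03, 0, 0, 0, 0.3, -2.33, -3.09, 1.03, 0, 0, 0, 0.3, -2.33, -3.09, 1.03, 0, 0, 0, 0.3], grip_force=40)

```text
time_s: 0.82
ee_pos: [0.2077, 0.447, 0.3628]
tcp_rot: [0.24, 3.132, 0.0]
ft_force: [0.1, -0.5, 1.2]
opening: 0.65
grip_force: 0.0
```

>>> play_rows(series=[-2.33, -3.09, 1.03, 0, 0, 0, 0.3, -2.33, -3.09, 1.03, 0, 0, 0, 0.3, -2.33, -3.09, 1.03, 0, 0, 0, 0.3, -2.33, -3.09, 1.03, 0, 0, 0, 0.3, -2.33, -3.09, 1.03, 0, 0, 0, 0.3])

```text
time_s: 1.23
ee_pos: [0.2991, 0.2762, 0.3117]
tcp_rot: [0.241, 3.131, 0.001]
ft_force: [0.3, 0.4, 0.8]
opening: 0.648
grip_force: 0.0
```

>>> play_rows(series=[-2.33, -3.09, 1.03, 0, 0, 0, 0.3, -2.33, -3.09, 1.03, 0, 0, 0, 0.3, -2.33, -3.09, 1.03, 0, 0, 0, 0.3, -2.33, -3.09, 1.03, 0, 0, 0, 0.3, -2.33, -3.09, 1.03, 0, 0, 0, 0.3])

```text
time_s: 1.65
ee_pos: [0.3907, 0.1053, 0.2604]
tcp_rot: [0.242, 3.131, 0.0]
ft_force: [1.0, 0.3, -0.1]
opening: 0.647
grip_force: 0.0
```

>>> play_rows(series=[-2.33, -3.09, 1.03, 0, 0, 0, 0.3, -2.33, -3.09, 1.03, 0, 0, 0, 0.3, 0, 0, 0, 0, 0, 0, 0.3, 0, 0, 0, 0, 0, 0, 0.3])

```text
time_s: 1.98
ee_pos: [0.427, 0.0374, 0.2393]
tcp_rot: [-0.248, -3.13, -0.0]
ft_force: [-0.6, 0.8, 0.3]
opening: 0.649
grip_force: 0.0
```

Run:
```python
from h import *
go([.427,.0385,.24],[.427,.0385,.178],[.427,.0385,.30])
s=manip.capture("scene"); p=manip.state()["ee_pos"]
a=proj(s,[p[0],p[1],p[2]-.173]); print("predicted tip centre",a)
x,y=int(a[0])-75,int(a[1])-90
k=cv2.resize(s["img"][y:y+140,x:x+150,::-1],None,fx=4,fy=4,interpolation=2); print(x,y)
cv2.circle(k,tuple(((a-[x,y]+.5)*4).astype(int)),4,(0,255,0),1); cv2.imwrite("pics/hov.png",k)
```

```text
t 1.9833 pos [0.427  0.0374 0.2393] yaw(y axis) -9.06 tilt -1.0 F [-0.6  0.8  0.3] open 0.6493264211135423 j [-0.22 -0.41 -0.67  1.31  0.   -0.06]
[0.427, 0.0385, 0.24] -> cm tool [ 0.01  0.11 -0.07]
[0.427, 0.0385, 0.178] -> cm tool [-0.01 -0.    6.2 ]
[0.427, 0.0385, 0.3] -> cm tool [  0.02   0.   -12.2 ]
predicted tip centre [240.91602659 174.50154101]
165 84
```

View pics/hov.png

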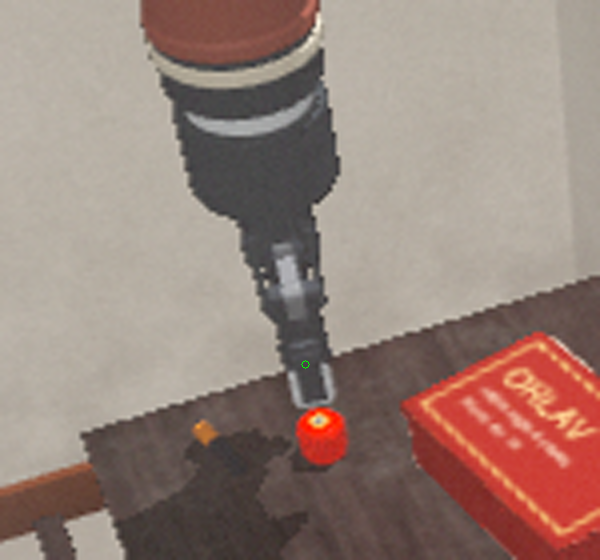

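The gripper hovers centred over knob a; the near fingertip at (313,405) agrees with tips about 173 mm ahead of the flange. Now I descend and grasp.

>>> play_rows(series=[0, 0.1, 2.0, 0, 0, 0, 0.3, 0, 0, 2.0, 0, 0, 0, 0.3, 0, 0, 1.5, 0, 0, 0, 0.3, 0, 0, 0.6, 0, 0, 0, 0.3, 0, 0, 0, 0, 0, 0, -0.1])

```text
time_s: 2.45
ee_pos: [0.426, 0.0411, 0.178]
tcp_rot: [-0.239, -3.131, -0.001]
ft_force: [-0.4, -0.3, -0.2]
opening: 0.521
grip_force: 0.0
```

>>> play_rows(series=[0, 0, 0, 0, 0, 0, -0.3, 0, 0, 0, 0, 0, 0, -0.6, 0, 0, 0, 0, 0, 0, -1, 0, 0, 0, 0, 0, 0, -1, 0, 0, 0, 0, 0, 0, -1])

```text
time_s: 2.87
ee_pos: [0.4275, 0.0401, 0.1802]
tcp_rot: [0.241, 3.13, 0.001]
ft_force: [-1.1, 2.1, 7.4]
opening: 0.286
grip_force: 39.9
```

Run:
```python
from h import *
print(manip.state()["grip_force"]);p=manip.state()["ee_pos"]
q=np.array([.606,-.3048,.285])+.013*np.array([.154,.988,0])
go([p[0],p[1],.28],[p[0]+.06,-.09,.30],list(q))
```

```text
39.88858396187425
t 2.8667 pos [0.4275 0.0401 0.1802] yaw(y axis) -8.82 tilt -1.0 F [-1.1  2.1  7.4] open 0.2856406600411091 j [-0.21 -0.36 -0.74  1.19  0.   -0.06]
[np.float64(0.4274921117028825), np.float64(0.040052556931989794), 0.28] -> cm tool [-0.02  0.01 -9.98]
[np.float64(0.4874921117028825), -0.09, 0.3] -> cm tool [ -7.93 -11.93  -1.99]
[np.float64(0.6080019999999999), np.float64(-0.291956), np.float64(0.285)] -> cm tool [-15.   -18.11   1.52]
```

>>> play_rows(series=[0, 0, -3, 0, 0, 0, -1, 0, 0, -4, 0, 0, 0, -1, 0, 0, -4, 0, 0, 0, -1, 0, 0, -1, 0, 0, 0, -1, -2.29, -3, 0, 0, 0, 0, -1])

```text
time_s: 3.28
ee_pos: [0.4449, 0.0094, 0.3036]
tcp_rot: [0.235, 3.127, 0.001]
ft_force: [1.5, 0.6, -1.0]
opening: 0.282
grip_force: 39.6
```

>>> play_rows(series=[-2.29, -3, 0, 0, 0, 0, -1, -2.29, -3, 0, 0, 0, 0, -1, -2.29, -3, 0, 0, 0, 0, -1, -2.29, -3, 0, 0, 0, 0, -1, -2.29, -3, 0, 0, 0, 0, -1])

```text
time_s: 3.7
ee_pos: [0.5357, -0.161, 0.2988]
tcp_rot: [0.242, 3.132, -0.0]
ft_force: [1.2, -0.6, -0.5]
opening: 0.276
grip_force: 39.6
```

>>> play_rows(series=[-2.29, -3, 0, 0, 0, 0, -1, -2.29, -3, 0, 0, 0, 0, -1, -2.29, -3, 0, 0, 0, 0, -1, -2.29, -3, 0, 0, 0, 0, -1, 0, 0, 0.5, 0, 0, 0, -1])

```text
time_s: 4.12
ee_pos: [0.6088, -0.2976, 0.292]
tcp_rot: [0.248, 3.131, -0.002]
ft_force: [1.8, -0.3, -1.5]
opening: 0.279
grip_force: 39.6
```

Run:
```python
from h import *
go([.608,-.292,.287])
s=manip.capture("scene"); p=manip.state()["ee_pos"]; print(manip.state()["grip_force"])
k=cv2.resize(s["img"][170:310,300:450,::-1],None,fx=4,fy=4,interpolation=2); cv2.imwrite("pics/dr1.png",k)
```

```text
t 4.1167 pos [ 0.6088 -0.2976  0.292 ] yaw(y axis) -9.07 tilt -1.0 F [ 1.8 -0.3 -1.5] open 0.27862376709949005 j [-0.65  0.35  0.17  1.39 -0.   -0.49]
[0.608, -0.292, 0.287] -> cm tool [0.16 0.55 0.5 ]
39.6292320638895
```

View pics/dr1.png

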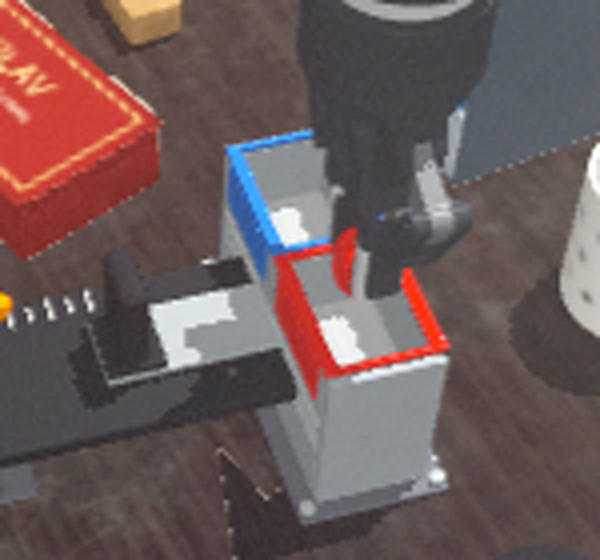

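The knob hangs over the red mouth, at about (345,260) in the crop. I'll nudge it, lower it and release.

>>> play_rows(series=[0.1, 0.4, 0.4, 0, 0, 0, -1, 0, 0, 0, 0, 0, 0, -1, 0, 0, 0, 0, 0, 0, 0.1, 0, 0, 0, 0, 0, 0, 0.1, 0, 0, 0, 0, 0, 0, 0.1])

```text
time_s: 4.58
ee_pos: [0.6067, -0.2868, 0.291]
tcp_rot: [0.241, 3.131, -0.001]
ft_force: [-0.3, -0.5, 0.1]
opening: 0.553
grip_force: 0.0
```

>>> play_rows(series=[0, 0, -2, 0, 0, 0, 0.3, 0, 0, -2, 0, 0, 0, 0.3, 0, 0, 0, 0, 0, 0, 0.3])

```text
time_s: 4.83
ee_pos: [0.6073, -0.2876, 0.3351]
tcp_rot: [0.241, 3.127, -0.005]
ft_force: [0.4, -0.8, 1.7]
opening: 0.65
grip_force: 0.0
```

Run:
```python
from h import *
t=manip.capture("top"); s=manip.capture("scene")
print([b for b in blobs(s,"red",8) if b[0][1]>200],[b for b in blobs(t,"red",8) if b[0][1]>170])
go([.530,-.4165,.30],[.530,-.4165,.183])
```

```text
[(array([301.6, 206.8]), array([269, 186,  71,  36, 195], dtype=int32)), (array([385.5, 249.2]), array([369, 230,  43,  39, 471], dtype=int32)), (array([336.3, 345.5]), array([329, 336,  16,  18, 172], dtype=int32))] [(array([231.4, 223.9]), array([218, 219,  27,  10,  75], dtype=int32)), (array([380.6, 266.4]), array([378, 261,  10,  10,  27], dtype=int32))]
t 4.9333 pos [ 0.607  -0.2874  0.3315] yaw(y axis) -8.82 tilt -1.0 F [0.  0.8 0.3] open 0.6516855848133835 j [-0.64  0.32  0.21  1.46  0.   -0.48]
[0.53, -0.4165, 0.3] -> cm tool [  5.64 -13.93   3.15]
[0.53, -0.4165, 0.183] -> cm tool [3.00e-02 1.00e-02 1.17e+01]
```

>>> play_rows(series=[1.41, -3.48, 0.79, 0, 0, 0, 0.3, 1.41, -3.48, 0.79, 0, 0, 0, 0.3, 1.41, -3.48, 0.79, 0, 0, 0, 0.3, 1.41, -3.48, 0.79, 0, 0, 0, 0.3, 0, 0, 0, 0, 0, 0, 0.3])

```text
time_s: 5.35
ee_pos: [0.5257, -0.4208, 0.2951]
tcp_rot: [-0.25, -3.128, -0.001]
ft_force: [-0.4, 0.1, -0.9]
opening: 0.653
grip_force: 0.0
```

Run:
```python
from h import *
s=manip.capture("scene")
go([.530,-.4165,.183])
k=cv2.resize(s["img"][200:360,300:460,::-1],None,fx=3.5,fy=3.5,interpolation=2); cv2.imwrite("pics/chk.png",k)
```

```text
t 5.4 pos [ 0.5272 -0.4187  0.296 ] yaw(y axis) -9.09 tilt -1.0 F [ 0.5  0.3 -0.2] open 0.652044715432131 j [-0.86  0.34  0.16  1.4  -0.   -0.71]
[0.53, -0.4165, 0.183] -> cm tool [-0.27  0.24 11.3 ]
```

View pics/chk.png

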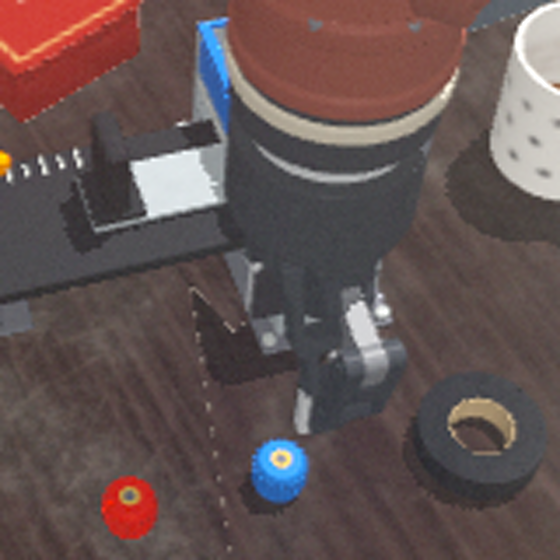

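The blue knob's brass centre is at (282,458) and the red one's at (129,494). The arm hides the hopper, so I'll check the drop numerically later. First I refine both knobs.

Run:
```python
from h import *
s=manip.capture("scene")
print(ray(s,380.2,330.5,.024),ray(s,336.5,340.8,.024))
go([.530,-.4165,.183])
```

```text
[ 0.5316225  -0.41565358  0.024     ] [ 0.45329465 -0.40089159  0.024     ]
t 5.45 pos [ 0.5284 -0.4172  0.2968] yaw(y axis) -8.98 tilt -1.0 F [-0.2  0.  -0.3] open 0.6497684996680314 j [-0.86  0.34  0.16  1.4   0.   -0.71]
[0.53, -0.4165, 0.183] -> cm tool [-0.16  0.07 11.38]
```

Blue is at (.531,-.416) and red b at (.453,-.401). Both agree with the earlier estimates.

>>> play_rows(series=[-0.2, 0.1, 3.5, 0, 0, 0, 0.3, 0, 0, 3.5, 0, 0, 0, 0.3, 0, 0, 3, 0, 0, 0, 0.3, 0, 0, 1.5, 0, 0, 0, 0.3, 0, 0, 0, 0, 0, 0, 0.3])

```text
time_s: 5.87
ee_pos: [0.5312, -0.4127, 0.1782]
tcp_rot: [-0.239, -3.127, -0.009]
ft_force: [-0.7, 0.9, -0.1]
opening: 0.65
grip_force: 0.0
```

>>> play_rows(series=[0, 0, 0, 0, 0, 0, -0.2, 0, 0, 0, 0, 0, 0, -0.5, 0, 0, 0, 0, 0, 0, -1, 0, 0, 0, 0, 0, 0, -1, 0, 0, 0, 0, 0, 0, -1])

```text
time_s: 6.28
ee_pos: [0.5326, -0.4162, 0.1858]
tcp_rot: [0.241, 3.129, -0.003]
ft_force: [1.6, 2.2, 6.6]
opening: 0.281
grip_force: 39.8
```

Run:
```python
from h import *
p=manip.state()["ee_pos"]
go([p[0],p[1],.30],[.6175,-.2317,.30])
```

```text
t 6.2833 pos [ 0.5326 -0.4162  0.1858] yaw(y axis) -8.82 tilt -0.99999 F [1.6 2.2 6.6] open 0.2809069710500845 j [-0.86  0.4   0.04  1.21  0.   -0.7 ]
[np.float64(0.5326247178631506), np.float64(-0.41618288873881887), 0.3] -> cm tool [ -0.04  -0.02 -11.42]
[0.6175, -0.2317, 0.3] -> cm tool [-5.56 19.53 -0.02]
```

>>> play_rows(series=[0, 0, -2.5, 0, 0, 0, -1, 0, 0, -4, 0, 0, 0, -1, 0, 0, -4, 0, 0, 0, -1, 0, 0, -1.2, 0, 0, 0, -1, -0.93, 3.26, 0, 0, 0, 0, -1])

```text
time_s: 6.7
ee_pos: [0.5453, -0.3899, 0.3069]
tcp_rot: [0.249, 3.125, -0.013]
ft_force: [2.1, -1.4, -0.8]
opening: 0.273
grip_force: 39.5
```

>>> play_rows(series=[-0.93, 3.26, 0, 0, 0, 0, -1, -0.93, 3.26, 0, 0, 0, 0, -1, -0.93, 3.26, 0, 0, 0, 0, -1, -0.93, 3.26, 0, 0, 0, 0, -1, -0.93, 3.26, 0, 0, 0, 0, -1])

```text
time_s: 7.12
ee_pos: [0.6175, -0.2296, 0.3014]
tcp_rot: [0.242, 3.131, -0.001]
ft_force: [0.1, -0.2, -0.1]
opening: 0.278
grip_force: 39.4
```

>>> play_rows(series=[0, 0, 0, 0, 0, 0, -1, 0, 0, 0, 0, 0, 0, -1])

```text
time_s: 7.28
ee_pos: [0.6177, -0.2295, 0.3012]
tcp_rot: [0.237, 3.131, -0.001]
ft_force: [-0.6, -0.5, -0.4]
opening: 0.278
grip_force: 39.5
```

Run:
```python
from h import *
go([.6175,-.2317,.29])
```

```text
t 7.2833 pos [ 0.6177 -0.2295  0.3012] yaw(y axis) -8.67 tilt -1.0 F [-0.6 -0.5 -0.4] open 0.27777992661668766 j [-0.55  0.29  0.11  1.4   0.   -0.4 ]
[0.6175, -0.2317, 0.29] -> cm tool [-0.01 -0.22  1.12]
```

>>> play_rows(series=[0, -0.2, 1.2, 0, 0, 0, -1, 0, 0, 0, 0, 0, 0, -1, 0, 0, 0, 0, 0, 0, 0.1, 0, 0, 0, 0, 0, 0, 0.1, 0, 0, 0, 0, 0, 0, 0.1])

```text
time_s: 7.7
ee_pos: [0.6163, -0.2339, 0.2884]
tcp_rot: [0.244, 3.132, -0.0]
ft_force: [-0.0, -0.2, 0.2]
opening: 0.55
grip_force: 0.0
```

>>> play_rows(series=[0, 0, -3, 0, 0, 0, 0.3, 2.28, -3.2, 0, 0, 0, 0, 0.3, 2.28, -3.2, 0, 0, 0, 0, 0.3, 2.28, -3.2, 0, 0, 0, 0, 0.3, 2.28, -3.2, 0, 0, 0, 0, 0.3])

```text
time_s: 8.12
ee_pos: [0.5056, -0.3466, 0.3189]
tcp_rot: [0.241, 3.131, -0.001]
ft_force: [0.7, -0.4, -0.2]
opening: 0.65
grip_force: 0.0
```

>>> play_rows(series=[2.28, -3.2, 0, 0, 0, 0, 0.3, 2.28, -3.2, 0, 0, 0, 0, 0.3, 0, 0, 2, 0, 0, 0, 0.3, 0, 0, 0, 0, 0, 0, 0.3])

```text
time_s: 8.45
ee_pos: [0.4498, -0.403, 0.2958]
tcp_rot: [-0.248, -3.13, -0.003]
ft_force: [-0.4, 1.0, -0.5]
opening: 0.649
grip_force: 0.0
```

Run:
```python
from h import *
go([.4533,-.401,.184])
s=manip.capture("scene");t=manip.capture("top")
a=cv2.resize(s["img"][190:310,300:420,::-1],None,fx=3.3,fy=3.3,interpolation=2)
b=cv2.resize(t["img"][160:280,280:400,::-1],None,fx=3.3,fy=3.3,interpolation=2)
cv2.imwrite("pics/chk2.png",np.hstack([a,b]))
```

```text
t 8.45 pos [ 0.4498 -0.403   0.2958] yaw(y axis) -9.07 tilt -1.0 F [-0.4  1.  -0.5] open 0.6492733884066337 j [-0.95  0.13 -0.08  1.37  0.   -0.79]
[0.4533, -0.401, 0.184] -> cm tool [-0.33  0.23 11.18]
```

View pics/chk2.png

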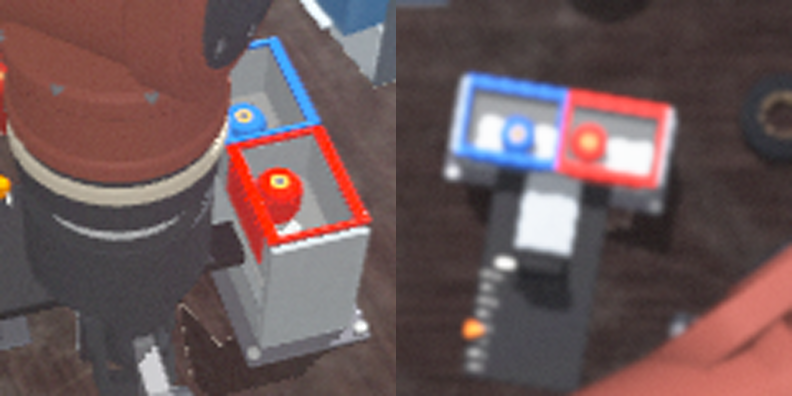

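Both knobs stand upright in the right hoppers: blue at (517,135) and red at the inner side at (590,143) in the top half. On to red b.

>>> play_rows(series=[-0.2, 0.1, 3.5, 0, 0, 0, 0.3, 0, 0, 3.5, 0, 0, 0, 0.3, 0, 0, 3, 0, 0, 0, 0.3, 0, 0, 1.2, 0, 0, 0, 0.3, 0, 0, 0, 0, 0, 0, 0.3])

```text
time_s: 8.97
ee_pos: [0.4541, -0.3991, 0.1837]
tcp_rot: [-0.239, -3.129, -0.006]
ft_force: [0.2, 0.3, -0.4]
opening: 0.653
grip_force: 0.0
```

>>> play_rows(series=[0, 0, 0, 0, 0, 0, -0.2, 0, 0, 0, 0, 0, 0, -0.5, 0, 0, 0, 0, 0, 0, -1, 0, 0, 0, 0, 0, 0, -1, 0, 0, 0, 0, 0, 0, -1])

```text
time_s: 9.38
ee_pos: [0.455, -0.4018, 0.1894]
tcp_rot: [0.241, 3.129, -0.004]
ft_force: [0.0, 2.7, 5.8]
opening: 0.271
grip_force: 38.9
```

Run:
```python
from h import *
p=manip.state()["ee_pos"]; print(manip.state()["grip_force"])
go([p[0],p[1],.30],[.604,-.317,.30])
```

```text
38.89009703183547
t 9.3833 pos [ 0.455  -0.4018  0.1894] yaw(y axis) -8.82 tilt -0.99999 F [0.  2.7 5.8] open 0.2709253124178637 j [-0.94  0.2  -0.2   1.17  0.   -0.78]
[np.float64(0.454994695810647), np.float64(-0.4018374046651662), 0.3] -> cm tool [ -0.04  -0.03 -11.06]
[0.604, -0.317, 0.3] -> cm tool [-13.42  10.67   0.02]
```

>>> play_rows(series=[0, 0, -2.5, 0, 0, 0, -1, 0, 0, -4, 0, 0, 0, -1, 0, 0, -4, 0, 0, 0, -1, 0, 0, -1.5, 0, 0, 0, -1, -2.68, 2.13, 0, 0, 0, 0, -1])

```text
time_s: 9.8
ee_pos: [0.4826, -0.3878, 0.3145]
tcp_rot: [0.248, 3.125, -0.014]
ft_force: [1.0, -0.5, 0.4]
opening: 0.269
grip_force: 39.4
```

>>> play_rows(series=[-2.68, 2.13, 0, 0, 0, 0, -1, -2.68, 2.13, 0, 0, 0, 0, -1, -2.68, 2.13, 0, 0, 0, 0, -1, -2.68, 2.13, 0, 0, 0, 0, -1, 0, 0, 0, 0, 0, 0, -1])

```text
time_s: 10.22
ee_pos: [0.6069, -0.3131, 0.3078]
tcp_rot: [0.235, 3.129, -0.0]
ft_force: [0.7, -0.6, -0.8]
opening: 0.272
grip_force: 39.4
```

>>> play_rows(series=[0, 0, 0, 0, 0, 0, -1])

```text
time_s: 10.3
ee_pos: [0.6043, -0.3153, 0.3077]
tcp_rot: [0.238, 3.131, -0.002]
ft_force: [-0.1, -0.3, -0.6]
opening: 0.269
grip_force: 39.4
```

Run:
```python
from h import *
go([.604,-.317,.294])
```

```text
t 10.3 pos [ 0.6043 -0.3153  0.3077] yaw(y axis) -8.68 tilt -1.0 F [-0.1 -0.3 -0.6] open 0.2688228911063886 j [-0.67  0.36  0.21  1.42  0.   -0.52]
[0.604, -0.317, 0.294] -> cm tool [ 0.   -0.17  1.37]
```

>>> play_rows(series=[0, -0.1, 1.3, 0, 0, 0, -1, 0, 0, 0, 0, 0, 0, -1, 0, 0, 0, 0, 0, 0, 0.1, 0, 0, 0, 0, 0, 0, 0.1, 0, 0, 0, 0, 0, 0, 0.1])

```text
time_s: 10.72
ee_pos: [0.6022, -0.318, 0.2937]
tcp_rot: [0.244, 3.132, -0.0]
ft_force: [-0.2, 0.5, 0.0]
opening: 0.554
grip_force: 0.0
```

>>> play_rows(series=[0, 0, -3, 0, 0, 0, 0.3, 3.4, 1.63, 0, 0, 0, 0, 0.3, 3.4, 1.63, 0, 0, 0, 0, 0.3, 3.4, 1.63, 0, 0, 0, 0, 0.3, 0, 0, 0, 0, 0, 0, 0.3])

```text
time_s: 11.13
ee_pos: [0.5044, -0.2492, 0.3212]
tcp_rot: [-0.241, -3.126, -0.007]
ft_force: [-0.1, 0.8, -0.4]
opening: 0.65
grip_force: 0.0
```

>>> play_rows(series=[0, 0, 0, 0, 0, 6.92, 0.3, 0, 0, 0, 0, 0, 6.92, 0.3, 0, 0, 0, 0, 0, 6.92, 0.3, 0, 0, 0, 0, 0, 6.92, 0.3, 0, 0, 0, 0, 0, 6.92, 0.3])

```text
time_s: 11.55
ee_pos: [0.5092, -0.2536, 0.3239]
tcp_rot: [1.172, 2.914, -0.0]
ft_force: [0.7, 1.0, -0.6]
opening: 0.648
grip_force: 0.0
```

>>> play_rows(series=[0, 0, 0, 0, 0, 6.92, 0.3, 0, 0, 0, 0, 0, 6.92, 0.3, 0, 0, 0, 0, 0, 6.92, 0.3, 0, 0, 0, 0, 0, 6.92, 0.3, 0, 0, 0, 0, 0, 6.92, 0.3])

```text
time_s: 11.97
ee_pos: [0.5093, -0.2536, 0.3238]
tcp_rot: [1.985, 2.434, 0.0]
ft_force: [0.4, 0.2, -0.7]
opening: 0.65
grip_force: 0.0
```

>>> play_rows(series=[0, 0, 0, 0, 0, 6.92, 0.3, 0, 0, 0, 0, 0, 6.92, 0.3, 0, 0, 0, 0, 0, 6.92, 0.3, 0, 0, 0, 0, 0, 0, 0.3, 0, 0, 0, 0, 0, 0, 0.3])

```text
time_s: 12.38
ee_pos: [0.5093, -0.2536, 0.3237]
tcp_rot: [2.381, 2.048, 0.0]
ft_force: [0.2, -0.4, -0.4]
opening: 0.649
grip_force: 0.0
```

Run:
```python
from h import *
q=np.array([.6117,-.2682])-.101*np.array([.988,-.154])
go([*q,.31],[*q,.253])
s=manip.capture("scene");t=manip.capture("top")
for C in(s,t):
  for c in("red","blue","orange"):
    print(c,[(list(map(float,b[0])),b[1][4]) for b in blobs(C,c,6) if 200<b[0][1]<380 and 270<b[0][0]<430])
cv2.imwrite("pics/s9.png",s["img"][...,::-1])
a=cv2.resize(s["img"][190:310,280:420,::-1],None,fx=3.4,fy=3.4,interpolation=2)
b=cv2.resize(t["img"][170:290,300:390,::-1],None,fx=3.4,fy=3.4,interpolation=2)
cv2.imwrite("pics/chk3.png",np.hstack([a,b]))
```

```text
t 12.3833 pos [ 0.5093 -0.2536  0.3237] yaw(y axis) -98.6 tilt -1.0 F [ 0.2 -0.4 -0.4] open 0.6487275100951846 j [-0.69  0.01 -0.15  1.41  0.    1.03]
[np.float64(0.511912), np.float64(-0.252646), 0.31] -> cm tool [0.13 0.24 1.37]
[np.float64(0.511912), np.float64(-0.252646), 0.253] -> cm tool [ 0.  -0.   5.7]
red [([301.5, 201.9], np.int32(34)), ([325.8, 202.5], np.int32(15)), ([323.9, 208.4], np.int32(33)), ([303.1, 218.5], np.int32(8)), ([385.6, 248.3], np.int32(553))]
blue [([367.5, 205.5], np.int32(8)), ([359.6, 217.5], np.int32(8)), ([374.1, 229.0], np.int32(22))]
orange [([299.4, 246.5], np.int32(16))]
red []
blue []
orange []
```

View pics/chk3.png

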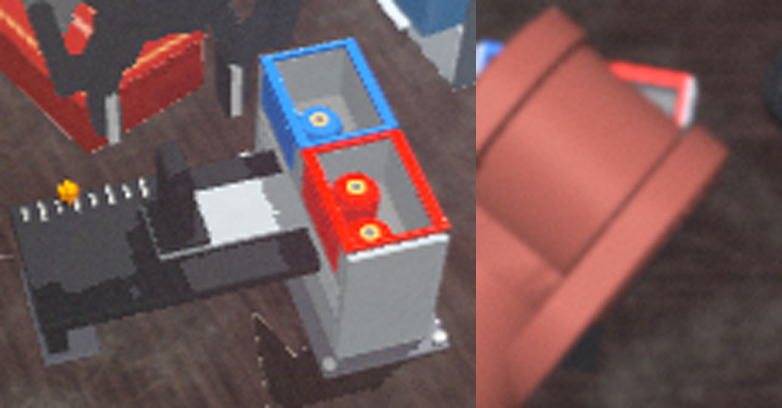

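All three knobs are in: blue at (318,120), reds at (356,187) and (370,232), and the gate is shut. I'll check the grip's position against my estimate and descend.

Run:
```python
from h import *
s=manip.capture("scene")
for z in(.112,): print(ray(s,330.4,233.5,z))
q=np.array([.5119,-.2526]); print("proj grip top",(proj(s,[*q,.112])-[280,190])*3.4)
```

```text
[ 0.5167648  -0.24198115  0.112     ]
proj grip top [171.49906324 164.36611075]
```

>>> play_rows(series=[0.1, 0.2, 3, 0, 0, 0, 0.3, 0, 0, 2.5, 0, 0, 0, 0.3, 0, 0, 1.3, 0, 0, 0, 0.3, 0, 0, 0, 0, 0, 0, 0.3, 0, 0, 0, 0, 0, 0, 0.3])

```text
time_s: 12.95
ee_pos: [0.5114, -0.2526, 0.2553]
tcp_rot: [-2.383, -2.045, 0.0]
ft_force: [0.2, 0.7, 0.7]
opening: 0.651
grip_force: 0.0
```

>>> play_rows(series=[0, 0, 0, 0, 0, 0, -0.1, 0, 0, 0, 0, 0, 0, -0.4, 0, 0, 0, 0, 0, 0, -0.6, 0, 0, 0, 0, 0, 0, -0.8, 0, 0, 0, 0, 0, 0, -1], grip_force=70)

```text
time_s: 13.37
ee_pos: [0.5123, -0.2531, 0.2568]
tcp_rot: [2.383, 2.042, 0.002]
ft_force: [4.7, -0.0, 5.2]
opening: 0.15
grip_force: 69.0
```

>>> play_rows(series=[0, 0, 0, 0, 0, 0, -1, 0, 0, 0, 0, 0, 0, -1])

```text
time_s: 13.53
ee_pos: [0.5124, -0.2531, 0.2568]
tcp_rot: [2.383, 2.042, 0.002]
ft_force: [5.0, -0.4, 6.5]
opening: 0.149
grip_force: 69.0
```

Run:
```python
from h import *
go(); p=manip.state()["ee_pos"]; print(manip.state()["grip_force"]); d=p[:2]-np.array([.6117,-.2682]); print("disp x,y",d@[.988,-.154],d@[.154,.988])
t=manip.capture("top"); s=manip.capture("scene"); print([b for b in blobs(t,"orange",3)][:8],[b for b in blobs(s,"orange",5)])
```

```text
t 13.5333 pos [ 0.5124 -0.2531  0.2568] yaw(y axis) -98.81 tilt -0.99999 F [ 5.  -0.4  6.5] open 0.14887430810752375 j [-0.69  0.04 -0.24  1.29  0.    1.04]
68.99173736572266
disp x,y -0.10047746070789888 -0.0004031295313777633
[(array([340.3, 135.5]), array([339, 132,   4,   8,  15], dtype=int32)), (array([347.1, 134.5]), array([344, 133,   6,   4,  10], dtype=int32)), (array([335.7, 136. ]), array([334, 135,   4,   3,   7], dtype=int32)), (array([344.8, 137. ]), array([344, 136,   3,   3,   5], dtype=int32))] [(array([299.4, 246.5]), array([297, 244,   6,   6,  16], dtype=int32))]
```

>>> play_rows(series=[0, -1.0, 0, 0, 0, 0, -1, 0, -1.2, 0, 0, 0, 0, -1, 0, -1.2, 0, 0, 0, 0, -1, 0, -1.2, 0, 0, 0, 0, -1, 0, -0.6, 0, 0, 0, 0, -1])

```text
time_s: 14.05
ee_pos: [0.4606, -0.2446, 0.2568]
tcp_rot: [2.382, 2.043, 0.005]
ft_force: [10.0, 3.0, 4.5]
opening: 0.152
grip_force: 69.0
```

>>> play_rows(series=[0, 0, 0, 0, 0, 0, -1, 0, 0, 0, 0, 0, 0, -1, 0, 0, 0, 0, 0, 0, -1, 0, 0, 0, 0, 0, 0, -1, 0, 0, 0, 0, 0, 0, -1])

```text
time_s: 14.47
ee_pos: [0.4614, -0.2448, 0.2568]
tcp_rot: [2.382, 2.043, 0.005]
ft_force: [9.3, 3.4, 5.3]
opening: 0.151
grip_force: 69.1
```

Run:
```python
from h import *
go(); p=manip.state()["ee_pos"]; print(manip.state()["grip_force"]); d=p[:2]-np.array([.6117,-.2682]); print("disp x,y",d@[.988,-.154],d@[.154,.988])
s=manip.capture("scene"); print([b for b in blobs(s,"orange",5)])
q=np.array([.6117,-.2682]);ex=np.array([.988,-.154]);ey=np.array([.154,.988])
a=s["img"][180:300,270:430,::-1]
k=cv2.resize(a,None,fx=5,fy=5,interpolation=2)
cv2.imwrite("pics/fin.png",k)
```

```text
t 14.4667 pos [ 0.4614 -0.2448  0.2568] yaw(y axis) -98.78 tilt -0.99999 F [9.3 3.4 5.3] open 0.15097902486367606 j [-0.74 -0.11 -0.39  1.29  0.    0.98]
69.11482214927673
disp x,y -0.15214222213273465 -3.61058474192856e-05
[]
```

View pics/fin.png

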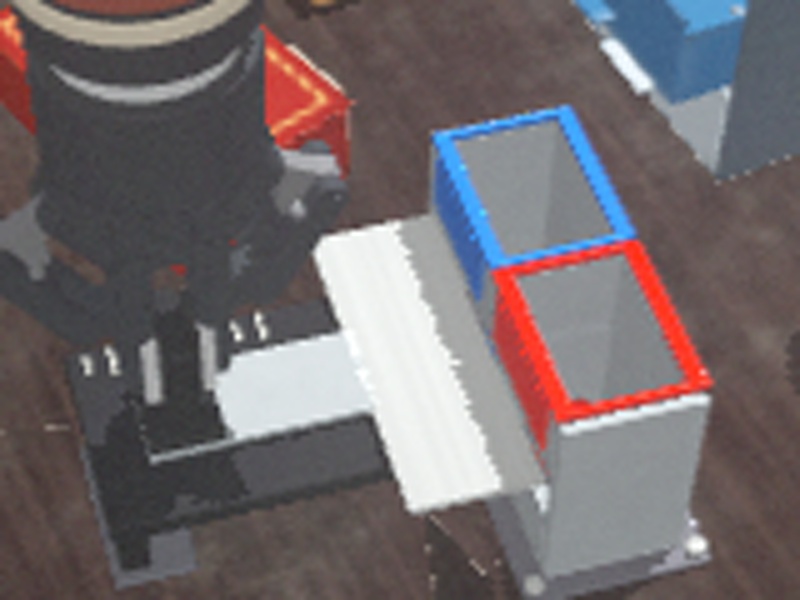

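The gate is out and both hoppers are empty. The gripper hides the pointer and marker, so I'll measure the gate travel from the tongue corner (287,430)→(152,460) and recheck the marker's extent in the first pictures.

Run:
```python
from h import *
q=np.array([.6117,-.2682]);E=np.array([[.988,-.154],[.154,.988]])
s=manip.capture("scene");t=manip.capture("top")
D=lambda C,u,v,z:(E@(ray(C,u,v,z)[:2]-q)).round(4)
cv=lambda p:(270+(p[0]+.5)/5-.5,180+(p[1]+.5)/5-.5)
for z in(.056,.062): print("corner",D(s,*cv((287,430)),z),D(s,*cv((152,460)),z))
for n,C in(("scene",s),("top",t)):
    im=cv2.cvtColor(cv2.imread(f"pics/{n}0.png"),cv2.COLOR_BGR2HSV).astype(int)
    x0,x1,y0,y1=(290,310,236,258) if n=="scene" else (294,312,250,270)
    w=im[y0:y1,x0:x1]; m=(w[...,0]>5)&(w[...,0]<25)&(w[...,1]>130)&(w[...,2]>120)
    v,u=np.nonzero(m); P=np.array([D(C,a+x0,b+y0,.063) for a,b in zip(u,v)])
    print(n,len(P),"min",P.min(0),"max",P.max(0),"mean",P.mean(0)); print(m.astype(int)[m.any(1)][:,m.any(0)])
im=cv2.cvtColor(cv2.imread("pics/top0.png"),cv2.COLOR_BGR2GRAY).astype(int); print(im[234:246,305:322])
w=im[234:246,308:318];v,u=np.nonzero(w>110);print([D(t,a+308,b+234,.06) for a,b in zip(u,v)])
```

```text
corner [-0.1133 -0.0169] [-0.1655 -0.016 ]
corner [-0.1145 -0.0213] [-0.1661 -0.0203]
scene 34 min [-0.158   0.0308] max [-0.1456  0.0465] mean [-0.15221765  0.03935294]
[[0 0 1 1 1 0 0]
 [1 1 1 1 1 1 0]
 [1 1 1 1 1 1 1]
 [1 1 1 1 1 1 0]
 [1 1 1 1 1 1 0]
 [0 1 1 1 1 0 0]
 [0 0 0 1 1 0 0]]
top 30 min [-0.1608  0.0393] max [-0.1458  0.0526] mean [-0.1539      0.04655667]
[[0 0 1 0 0 0]
 [0 1 1 1 1 0]
 [1 1 1 1 1 0]
 [1 1 1 1 1 0]
 [1 1 1 1 1 1]
 [1 1 1 1 1 1]
 [0 1 1 1 0 0]]
[[ 56  60  70  80  80  81  80  81  80  86 116 163 197 205 206 211 218]
 [ 58  64  73  78  80  82  85  82  83  83  92 116 132 135 137 144 158]
 [ 57  64  72  82  81  86  92  92  88  83  81  78  86  85  86  89 101]
 [ 63  69  76  83  91 118 142 148 136 117  99  78  75  73  74  75  75]
 [ 62  72  76  83 114 174 219 230 222 199 160 106  77  77  77  76  74]
 [ 65  70  75  89 135 205 245 251 250 244 217 136  80  73  76  75  77]
 [ 71  76  84  94 126 187 232 244 247 241 213 137  75  65  70  71  68]
 [ 87 105 116 113 117 139 164 183 189 187 158 104  59  52  56  57  58]
 [104 135 154 149 135 130 121 114 107 105  95  72  49 
[... 1039 characters left out ...]
rray([-0.1022,  0.0255]), array([-0.1018,  0.0231]), array([-0.1014,  0.0207]), array([-0.1069,  0.0398]), array([-0.1065,  0.0373]), array([-0.1061,  0.0349]), array([-0.1057,  0.0325]), array([-0.1054,  0.03  ]), array([-0.105 ,  0.0276]), array([-0.1046,  0.0252]), array([-0.1042,  0.0227]), array([-0.1093,  0.0394]), array([-0.1089,  0.037 ]), array([-0.1086,  0.0345]), array([-0.1082,  0.0321]), array([-0.1078,  0.0297]), array([-0.1118,  0.039 ]), array([-0.1114,  0.0366]), array([-0.111 ,  0.0341]), array([-0.1106,  0.0317]), array([-0.1102,  0.0293]), array([-0.1142,  0.0386]), array([-0.1138,  0.0362]), array([-0.1134,  0.0338]), array([-0.1131,  0.0313]), array([-0.1166,  0.0382])]
```

Same-camera travel needed is about 52.4 mm, and the gate has moved about 52. I'll add a 1 mm trim, then do a final check.

>>> play_rows(series=[0, -0.1, 0, 0, 0, 0, -1, 0, 0, 0, 0, 0, 0, -1, 0, 0, 0, 0, 0, 0, -1, 0, 0, 0, 0, 0, 0, -1, 0, 0, 0, 0, 0, 0, -1])

```text
time_s: 15.03
ee_pos: [0.4604, -0.2446, 0.2568]
tcp_rot: [2.382, 2.043, 0.005]
ft_force: [10.2, 2.8, 4.7]
opening: 0.149
grip_force: 69.1
```

Run:
```python
from h import *
go(); d=manip.state()["ee_pos"][:2]-np.array([.6117,-.2682]); print("disp x",d@[.988,-.154])
print(manip.job_done())
```

```text
t 15.0333 pos [ 0.4604 -0.2446  0.2568] yaw(y axis) -98.77 tilt -0.99999 F [10.2  2.8  4.7] open 0.1491095817761434 j [-0.74 -0.11 -0.39  1.29  0.    0.98]
disp x -0.15311484538454587
the job is handed in; nothing more can be done
None
```

I handed the job in at 15.0 s with the gripper still holding the grip, pulled out about 53 mm against an estimated 52.4 mm to the marker. The gripper hid the pointer and marker, so I set the alignment from measured travel. All three knobs were seen in the hoppers of their colours, and both hoppers were empty after the pull, but I did not see the knobs in the trays.

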